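Offer up the shaker hood to its hinge and hold it for the pin

TASK

The smoked hood of the plate shaker is going back on its hinge: first slide the shaker's orange transport lock away from the hinge to its end stop. Then lift the hood by its white handle and lower it, level, so that its knuckle sits between the shaker's two knuckles with all the holes in line. Finish while still holding it there, carried by the gripper alone, so that I can push the pin through; leave the other things on the bench alone.

Things in the scene. Friction and masses are not known exactly. Their poses are not given: they have to be found in the camera images.
- shaker: White plate shaker, fixed. Origin on the bench; +x from display (front) to hinge and lock (rear), z up. Base x -100..85, y -85..85, deck 60 high; a 70 wide ledge of that height runs on to x = 170. On the deck a fixed microplate: centre x = -17, 86 x 128, top at 70. Two steel knuckles, 22 outer diameter, 12 bore, lie along y at -46..-22 and 22..46: the gap is 44. Yaw within 0.3 rad.
- hinge_axis (a point): Centre of the gap between the shaker's two knuckles, on the axis of their holes: (65, 0, 84) mm in the shaker's frame, with the shaker's axes; y runs along the holes. 24 mm above the deck.
- lock (a joint): Slide of the orange transport lock, in m: grows as it moves along shaker +x, away from the hinge; 0 fully in, 0.036 end stop. Starts at 0 to 0.012, its tongue filling the hinge gap at hole height (tongue tip 56 mm to the -x side of lock_grip; out of the gap at the end stop). About 2 N of friction; stays where it is left.
- lock_grip (a point): Point in the lock's upright orange grip, at (108 + travel, 0, 84) mm in the shaker frame, 24 above the ledge. The grip is 18 wide (shaker y), 20 long (shaker x); its top is 14 above this point, and a wider foot (28 wide) begins 17 below it. Pinch it from above across y, or push it.
- hood: Loose dark hood 120 (x) x 150 (y) x 30 high, open below, 0.22 to 0.36 kg, standing on its rim. Origin: centre of the rim plane; z up, x towards its steel knuckle (tube along y, 34 long, 22 outer diameter, 12 bore, axis at x = 82, z = 12). Aligned: axes parallel to the shaker's, origin at (-17, 0, 72) mm in the shaker's frame. Starts left or right, shaker on the other side; yaw within 0.4 rad.
- hood_handle (a point): Grasp point in the hood's white handle, (0, 0, 55) mm in the hood frame, close to above its centre of mass. The handle is an upright rib, 18 thick (hood x), 70 long (hood y), rising from the roof (30 above the rim) to 68 above the rim.
- hood_hole_left (a point): +y end of the hood's knuckle hole, on its axis: (82, 17, 12) mm in the hood frame.
- hood_hole_right (a point): -y end of the hood's knuckle hole, on its axis: (82, -17, 12) mm in the hood frame.
- tip_rack: red pipette tip rack with yellow tips, 85 x 125 x 57 high (mm); bystander. Origin: centre of its underside
- reagent: amber bottle, 44 diameter, 90 high (mm); bystander. Origin: centre of its underside
- tube_rack: blue tube rack with capped tubes, 50 x 160 x 69 high (mm); bystander. Origin: centre of its underside
- plate_stack: stack of three white and clear microplates, 86 x 128 x 39 high (mm); bystander. Origin: centre of its underside
- beaker: small glass cup, 60 diameter at the rim, 70 high (mm); bystander. Origin: centre of its underside
- marker: blue and black marker pen lying flat, 120 long, 13 thick (mm); bystander. Origin: centre of its underside
- hinge_pin: loose dark steel hinge pin, 6 diameter, 100 long, lying in the steel tray; not needed by the robot (mm); bystander. Origin: centre of its underside
Mind the look-alikes: they are no part of the job. Leave any pink or red look-alike of the hood alone.

How it is judged:
By the outcome, as a careful person would: the job done as asked, in the order asked, and still so for the second after the job is handed in, while the arm keeps its last pose, push and grip.
It also fails if it takes over 50 s, if anything falls off the work surface, if the arm or the gripper's body presses on something with over 40 N, if the wrist force passes 120 N, or if a joint passes its speed limit or range.

ROBOT

A 6-joint arm with a two-finger parallel gripper is mounted at the origin on the work surface. World frame = base frame: x ahead of the robot, y to its left, z up, the work surface at z = 0. Lengths are in m, angles in rad, forces in N, time in s.
With the tool pointing down it reaches from about 0.425 to 0.925 m from the base axis. Payload 12.5 kg.
Tool frame: the origin (TCP) lies at the very end of the fingers, on their centre line; the grasp point (between the pads) lies 19 mm behind it; z points along the fingers, y is the line along which they close (so a half turn about z gives the same grasp; the last joint's range is limited). The gripper opens to 85 mm and grips with 20 to 120 N. Pads are 22 mm wide; open, the fingers measure 114 mm over their backs; the gripper's body (76 mm by 85 mm) begins 54 mm behind the grasp point. The pads swing forward as they close: fully open they stand 13 mm farther back than shut.
Start: joints at [-1.444, 0.491, 1.559, -0, 1.092, -0.106], TCP at [0.144, -0.608, 0.231] pointing down, gripper open.
Joint ranges: [-3.1, 3.1], [-0.84, 2.19], [0.05, 2.79], [-1.13, 4.28], [0.06, 2.93], [-2.69, 2.69]. Speed limits (rad/s): [2.22, 2.22, 2.79, 3.14, 3.14, 3.14].

INTERFACE

Orientations are given as a 3x3 rotation matrix whose columns are the frame's x, y, z axes.
In Python, from rig import * gives the robot as it stands.
- The arm moves only by the shell command python3 -m pendant 'ROWS'. ROWS is a JSON object of lists of equal length, an entry for each row: "twist": the turn, a rotation vector about the tool's x, y, z in units of 0.12 rad (1.0 is 0.12 rad), a list of three; "delta_pos": the shift along the tool's x, y, z in units of 0.03 m (1.0 is 0.03 m), a list of three; "fingers": the opening, from -1 (shut) to 1 (fully open). A call has 1 to 5 rows; each row shifts and turns the commanded pose from where the row before left it, along the tool's axes as they then stand; what a row does not reach is not made up. A row lasts 1/12 s, in which the tool goes at most 41.7 mm and 7.16 degrees, less where a joint would pass 70% of its speed; a pose out of reach is approached as far as the arm can. A call with a number of a shift or a turn outside -1 to 1 is refused whole. A call with a gripper value outside its range is refused whole. The fingers move at their own pace and stop on an object; the grip force is fixed at half the most. Time passes only in rows, so rows that do not move let the fingers close. It gives the time, the measured TCP pose, the force, the opening and the grip force at its end, in the units of the state.
- sense(): the state, without advancing time (a new reading comes with each control period).
- grab_frame(name): name is "scene" or "top" or "wrist"; returns a dict with "color" (400x640x3 uint8, red, green, blue), "vfov" (degrees; the focal length in pixels is half the picture's height over the tangent of half this angle, whatever the lens; pixels are square), "cx", "cy" (the principal point, pixels), "k1" (the pictures are not rectified: a ray, as slopes to the right and down, at radius r is drawn at 1 + k1 r^2 times it, then the intrinsics apply), "T" (4x4, takes a point from camera to world coordinates). Camera axes: x right, y up, looking along -z (the intrinsics and any distortion apply to the point x, -y, -z); pixel columns grow to the right and rows downward; lengths in m; the calibration is good to about 2 mm. A picture is of the moment at which its call begins. There is no depth.
- close_job(): hands the job in; it is judged then, once.
The state is a dict: "clock": time; "joint_pos": joint angles; "joint_vel": joint speeds; "joint_efforts": joint torques, N m; "eef_pos": TCP position; "tool_rot": TCP orientation; "ft_force": force on the tool from outside, world axes, zero at the start; "moment": the same for the moment, N m; "gripper_width": opening from 0.0 (shut) to 1.0 (fully open); "grasp_force": force on a finger pad.
Only numpy, scipy, OpenCV 4.12 (cv2) and the standard library are available. Lean on these libraries where they do the work, as an engineer would, in place of code of your own. Each camera call takes 0.05 s, during which the arm holds its last target. There are 200 camera calls.

## Working session

There is one attempt and no reset: what is moved stays moved. The work goes in short steps, Python scripts to look and compute and a shell command to move; the robot and the scene stay as the last step left them, time stands still between calls to the robot, and variables do not carry over. Pictures are saved under pics/ and viewed, at most 10 in all, crops included, and the job is handed in when it is done.

```bash
mkdir -p pics; cat > h.py <<'E'
from rig import *
import numpy as np, cv2
def K(f):
    h,w=f["color"].shape[:2]; F=h/2/np.tan(np.radians(f["vfov"])/2)
    return F
def ray(f,u,v):
    F=K(f); xd=np.array([(u-f["cx"])/F,(v-f["cy"])/F]); s=xd.copy()
    for _ in range(30): s=xd/(1+f["k1"]*(s@s))
    T=np.array(f["T"]); d=T[:3,:3]@np.array([s[0],-s[1],-1]); return T[:3,3],d/np.linalg.norm(d)
def onz(f,u,v,z):
    o,d=ray(f,u,v); return o+d*(z-o[2])/d[2]
def proj(f,p):
    T=np.array(f["T"]); c=T[:3,:3].T@(np.array(p)-T[:3,3]); s=np.array([c[0],-c[1]])/-c[2]
    s=s*(1+f["k1"]*(s@s)); return s*K(f)+[f["cx"],f["cy"]]
def tri(f1,p1,f2,p2):
    o1,d1=ray(f1,*p1);o2,d2=ray(f2,*p2)
    t=np.linalg.lstsq(np.c_[d1,-d2],o2-o1,rcond=None)[0]; a=o1+t[0]*d1;b=o2+t[1]*d2
    return (a+b)/2,np.linalg.norm(a-b)
def save(n,im): cv2.imwrite("pics/"+n+".png",cv2.cvtColor(im,cv2.COLOR_RGB2BGR))
E
python3 - <<'E'
from h import *
import pickle
fs={n:grab_frame(n) for n in("scene","top")}
pickle.dump(fs,open("f0.pkl","wb"))
for n,f in fs.items(): save(n+"0",f["color"]); print(n,f["vfov"],f["cx"],f["cy"],f["k1"],np.round(f["T"],3).tolist())
E
```

```text
scene 55.66434254008361 322.33224892844083 199.76295982698514 -0.034349893440787274 [[0.254, -0.805, 0.536, 1.155], [0.967, 0.207, -0.149, -0.091], [0.009, 0.557, 0.831, 1.087], [0.0, 0.0, 0.0, 1.0]]
top 44.01533709250958 312.151976394345 209.66126045315178 -0.023227616693529556 [[0.014, 0.988, -0.153, 0.241], [-1.0, 0.012, -0.014, 0.088], [-0.012, 0.153, 0.988, 1.829], [0.0, 0.0, 0.0, 1.0]]
```

View pics/scene0.png

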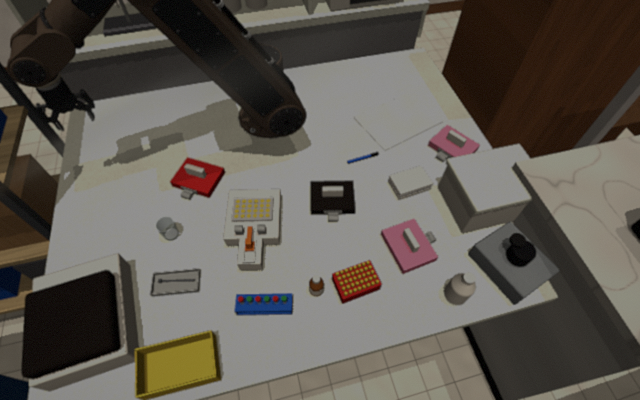

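View pics/top0.png

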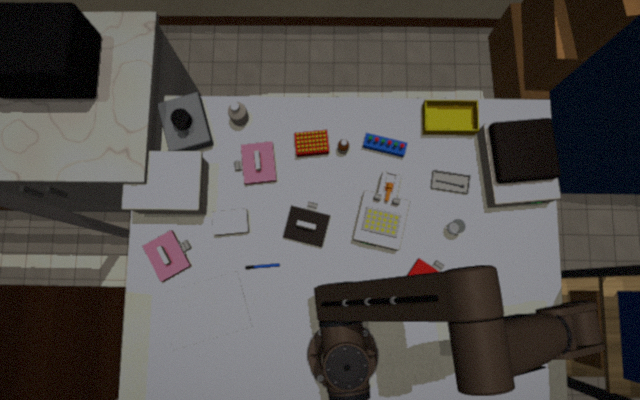

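Scene picture: dark hood with white handle at (332,197), and in the top view at (307,226). The shaker is at (253,220) in scene and (382,218) in top, with the orange lock at scene (249,240). Look-alikes are a red hood at scene (197,177) and pink ones at (409,243) and (453,141). The black lid at (70,325) and grey box at (515,260) are other furniture. I choose the dark smoked one.

```bash
python3 - <<'E'
from h import *
import pickle
fs=pickle.load(open("f0.pkl","rb"))
a=fs["scene"]["color"][165:275,215:365]; b=fs["top"]["color"][165:255,275:415]
a=cv2.resize(a,None,fx=4,fy=4,interpolation=cv2.INTER_CUBIC)[:, :]; 
b=cv2.resize(b,(400,257),interpolation=cv2.INTER_CUBIC)
a=cv2.resize(a,(400,293)); 
c=np.zeros((580,800,3),np.uint8)
big=cv2.resize(fs["scene"]["color"][170:242,215:365],(800,384//1),interpolation=cv2.INTER_CUBIC)
save("crop1",cv2.resize(fs["top"]["color"][165:255,280:413],(800,541),interpolation=cv2.INTER_CUBIC))
def blobs(f,m,amin):
    cs,_=cv2.findContours(m.astype(np.uint8),cv2.RETR_EXTERNAL,cv2.CHAIN_APPROX_NONE)
    return [(c,cv2.minAreaRect(c)) for c in cs if cv2.contourArea(c)>amin]
for n,box in(("scene",(300,170,365,225)),("top",(275,195,340,255))):
    f=fs[n];x0,y0,x1,y1=box; im=f["color"].astype(int); 
    dark=np.zeros(im.shape[:2],bool); dark[y0:y1,x0:x1]=im[y0:y1,x0:x1].max(2)<75
    for c,r in blobs(f,dark,100): print(n,"dark",r, cv2.boxPoints(r).round(1).tolist())
    hsv=cv2.cvtColor(f["color"],cv2.COLOR_RGB2HSV); o=(hsv[...,0]<17)&(hsv[...,0]>5)&(hsv[...,1]>140)&(hsv[...,2]>110)
    for c,r in blobs(f,o,8):
        print(n,"orange",r)
    w=np.zeros_like(dark); w[y0:y1,x0:x1]=im[y0:y1,x0:x1].min(2)>110
    for c,r in blobs(f,w,15): 
        if r[0][0]>x0+5 and max(r[1])<40: print(n,"white",r, onz(f,*r[0],0.068))
E
```

```text
scene dark ((332.5, 197.0), (32.0, 43.0), 90.0) [[311.0, 181.0], [354.0, 181.0], [354.0, 213.0], [311.0, 213.0]]
scene orange ((358.63848876953125, 281.392333984375), (15.143315315246582, 38.10790252685547), 70.55996704101562)
scene orange ((354.04803466796875, 271.60247802734375), (6.507986068725586, 36.30324172973633), 64.88516235351562)
scene orange ((249.0, 247.5), (5.0, 8.0), 90.0)
scene orange ((248.33534240722656, 234.98170471191406), (5.079851150512695, 16.454299926757812), 6.34019136428833)
top dark ((306.0882568359375, 226.14706420898438), (40.01837158203125, 32.7423095703125), 14.03624439239502) [[282.70001220703125, 237.1999969482422], [290.6000061035156, 205.39999389648438], [329.5, 215.10000610351562], [321.5, 246.89999389648438]]
top orange ((388.0384826660156, 194.3076934814453), (4.118439197540283, 11.570852279663086), 11.309932708740234)
top orange ((389.4500427246094, 184.65000915527344), (5.692099571228027, 3.4785051345825195), 18.43494987487793)
top orange ((303.0, 149.5), (3.0, 12.0), 90.0)
top orange ((301.0, 139.0), (6.0, 6.0), 90.0)
top orange ((316.55657958984375, 144.30191040039062), (20.39459800720215, 17.99884796142578), 42.51044845581055)
top orange ((559.3019409179688, 42.01980972290039), (30.348634719848633, 5.373201370239258), 84.2894058227539)
top orange ((631.84619140625, 6.2692131996154785), (16.22557258605957, 12.36651611328125), 74.74488067626953)
```

View pics/crop1.png

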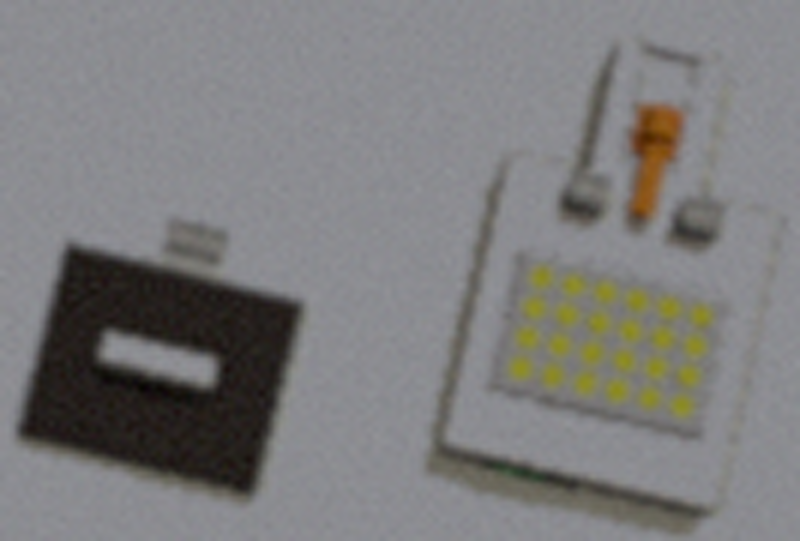

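The crop shows the dark smoked hood with its white handle at crop (158,361), i.e. top (306.3,225), and its knuckle facing away from the robot. The shaker has knuckles at crop (586,190) and (697,218), and its orange grip is at (658,130). The choice stands.

```bash
python3 - <<'E'
from h import *
import pickle
f=pickle.load(open("f0.pkl","rb"))["top"]
P=lambda u,v,z: onz(f,280+u/6.015,165+v/6.015,z)
print("handle",P(158,361,.068))
c=[P(*p,.03) for p in((68,245),(302,302),(250,495),(20,435))]
print("hood c",np.mean(c,0),[np.linalg.norm(c[i]-c[i-1]).round(3) for i in range(4)])
e=c[0]-c[1]; e2=c[3]-c[2];print("hood yaw",[np.arctan2(-v[0],v[1]) for v in(e,e2)])
L,R=P(588,188,.093),P(697,215,.093); d=L-R; print("knuck",L,R,np.linalg.norm(d),"yaw",np.arctan2(-d[0],d[1]))
D=[P(*p,.06) for p in((507,155),(782,212),(715,510),(443,445))]
print("base",np.mean(D,0),[np.linalg.norm(D[i]-D[i-1]).round(3) for i in range(4)])
for v in(D[0]-D[1],D[3]-D[2]): print("sh yaw",np.arctan2(-v[0],v[1]))
for v in(D[0]-D[3],D[1]-D[2]): print("sh yaw",np.arctan2(v[1],v[0]))
print("grip top",P(660,118,.098),P(657,147,.07))
s=sense(); print(s["eef_pos"],np.round(s["tool_rot"],3).tolist(),s["clock"],s["gripper_width"])
E
```

```text
handle [0.45676375 0.13390588 0.068     ]
hood c [0.45670017 0.13367359 0.03      ] [np.float64(0.12), np.float64(0.147), np.float64(0.122), np.float64(0.144)]
hood yaw [np.float64(-0.22958763153699477), np.float64(-0.24257507331374087)]
knuck [ 0.55988342 -0.11965462  0.093     ] [ 0.54442203 -0.18390578  0.093     ] 0.06608529494552096 yaw -0.23614997010542627
base [ 0.48012341 -0.13727564  0.06      ] [np.float64(0.18), np.float64(0.169), np.float64(0.185), np.float64(0.165)]
sh yaw -0.19701644074015023
sh yaw -0.22370406806833643
sh yaw -0.214976460149269
sh yaw -0.23256257138827
grip top [ 0.60159491 -0.16194724  0.098     ] [ 0.58963639 -0.16400499  0.07      ]
[ 0.1442001  -0.60792022  0.23077862] [[0.973, 0.231, -0.0], [0.231, -0.973, 0.001], [0.0, -0.001, -1.0]] 0.1 0.9976856363173177
```

```bash
R4='{"twist":[[0,0,0.95],[0,0,0.95],[0,0,0.95],[0,0,0.95]],"delta_pos":[[0,0,0],[0,0,0],[0,0,0],[0,0,0]],"fingers":[1,1,1,1]}'
python3 -m pendant '{"twist":[[0,0,0.95],[0,0,0.95],[0,0,0.95],[0,0,0.95]],"delta_pos":[[0,0,0],[0,0,0],[0,0,0],[0,0,0]],"fingers":[1,1,1,1]}'
python3 -m pendant '{"twist":[[0,0,0],[0,0,0],[0,0,0],[0,0,0],[0,0,0]],"delta_pos":[[0.65,-0.99,0],[0.65,-0.99,0],[0.65,-0.99,0],[0.65,-0.99,0],[0.65,-0.99,0]],"fingers":[1,1,1,1,1]}'
```

```text
clock: 0.43
eef_pos: [0.1442, -0.608, 0.231]
tool_rot: [[0.974, -0.227, -0.0], [-0.227, -0.974, 0.001], [-0.0, -0.001, -1.0]]
ft_force: [-0.2, -0.2, 0.2]
gripper_width: 1.002
grasp_force: 0.0
clock: 0.85
eef_pos: [0.273, -0.4835, 0.2311]
tool_rot: [[0.975, -0.222, -0.0], [-0.222, -0.975, 0.0], [-0.0, -0.0, -1.0]]
ft_force: [0.7, -1.2, 0.6]
gripper_width: 1.001
grasp_force: 0.0
```

```bash

python3 -m pendant '{"twist":[[0,0,0],[0,0,0],[0,0,0],[0,0,0],[0,0,0]],"delta_pos":[[0.64,-0.99,0],[0.64,-0.99,0],[0.64,-0.99,0],[0.64,-0.99,0],[0.64,-0.99,0]],"fingers":[1,1,1,1,1]}' >/dev/null
python3 -m pendant '{"twist":[[0,0,0],[0,0,0],[0,0,0],[0,0,0],[0,0,0]],"delta_pos":[[0.64,-0.99,0],[0.64,-0.99,0],[0.64,-0.99,0],[0.64,-0.99,0],[0.64,-0.99,0]],"fingers":[1,1,1,1,1]}' >/dev/null
python3 -m pendant '{"twist":[[0,0,0],[0,0,0],[0,0,0],[0,0,0],[0,0,0]],"delta_pos":[[0.64,-0.99,0],[0.64,-0.9,0],[0.5,-0.5,0],[0,0,0],[0,0,0]],"fingers":[1,1,1,1,1]}'
python3 - <<'E'
from h import *
import pickle
f=grab_frame("wrist"); pickle.dump((f,sense()),open("w1.pkl","wb")); save("wrist1",f["color"]); print(f["vfov"],f["k1"],np.round(f["T"],3).tolist())
E
```

```text
clock: 2.1
eef_pos: [0.5933, -0.1789, 0.2306]
tool_rot: [[0.976, -0.22, -0.001], [-0.22, -0.976, 0.0], [-0.001, -0.0, -1.0]]
ft_force: [0.1, -0.5, 0.1]
gripper_width: 0.999
grasp_force: 0.0
59.48689290966288 -0.04337998030427542 [[-0.22, 0.937, 0.273, 0.663], [-0.976, -0.211, -0.061, -0.193], [0.0, -0.28, 0.96, 0.373], [0.0, 0.0, 0.0, 1.0]]
```

View pics/wrist1.png

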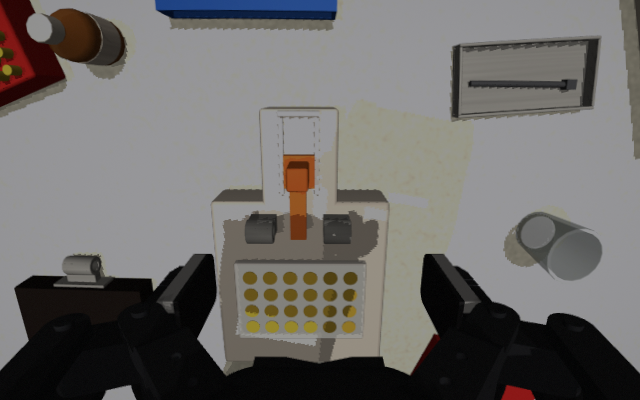

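The wrist view shows the orange grip at about (298,175) with its tongue down to (298,238). The shaker knuckles are at about (261,228) and (337,228), and the ledge runs 261..337 at row 108.

```bash
python3 - <<'E'
from h import *
import pickle
f,_=pickle.load(open("w1.pkl","rb"))
save("crop2",cv2.convertScaleAbs(cv2.resize(f["color"][100:250,200:400],(800,600),interpolation=cv2.INTER_CUBIC),alpha=1.6))
E
```

```text
(no output)
```

View pics/crop2.png

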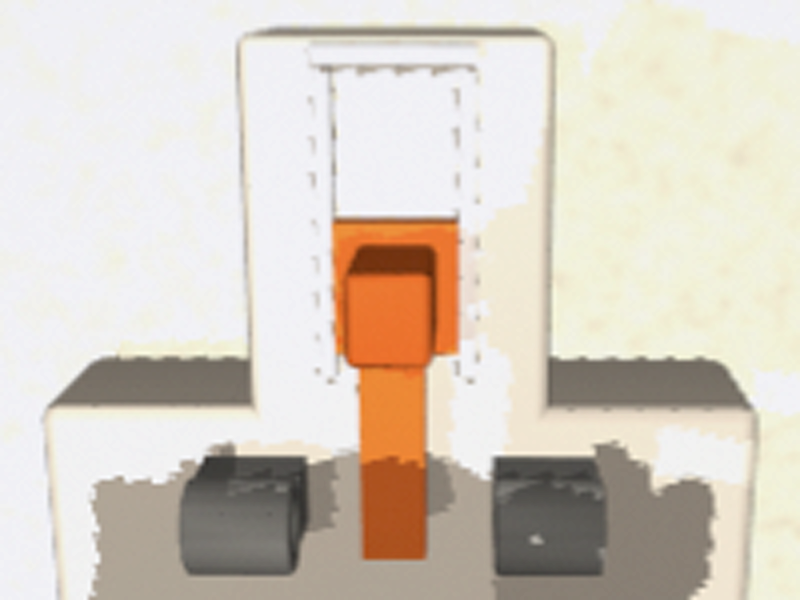

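```bash
python3 - <<'E'
from h import *
import pickle
f,_=pickle.load(open("w1.pkl","rb"))
P=lambda u,v,z: onz(f,200+u/4,100+v/4,z)
c=[P(*p,.098) for p in((348,275),(432,275),(432,365),(348,365))]
print("grip",np.mean(c,0),[np.linalg.norm(c[i]-c[i-1]).round(4) for i in range(4)])
mid=lambda u:[ray(f,200+u/4,100+v/4) for v in(458,574)]
def ax(u):
    (o,d1),(_,d2)=mid(u); d=d1+d2; return o+d*(.084-o[2])/d[2]
pts=[ax(u) for u in(184,300,494,605)]
for p in pts: print(p)
y=pts[0]-pts[3]; print("len",np.linalg.norm(y),"gap",np.linalg.norm(pts[1]-pts[2]),"mid",(pts[0]+pts[3])/2,(pts[1]+pts[2])/2,"yaw",np.arctan2(-y[0],y[1]))
D=[P(*p,.06) for p in((240,35),(552,38),(546,410),(256,410),(46,408),(754,410))]
for i,j in((0,1),(3,2),(4,5)): y=D[i]-D[j]; print("yaw",np.arctan2(-y[0],y[1]),np.linalg.norm(y),(D[i]+D[j])/2)
for i,j in((0,3),(1,2)): y=D[i]-D[j]; print("yaw",np.arctan2(y[1],y[0]),np.linalg.norm(y))
E
```

```text
grip [ 0.60158954 -0.16261565  0.098     ] [np.float64(0.0187), np.float64(0.0168), np.float64(0.0187), np.float64(0.0171)]
[ 0.56525781 -0.10594294  0.084     ]
[ 0.55963411 -0.1310994   0.084     ]
[ 0.55021645 -0.17303279  0.084     ]
[ 0.54480519 -0.19701839  0.084     ]
len 0.09334369968613185 gap 0.04297792174236927 mid [ 0.5550315  -0.15148067  0.084     ] [ 0.55492528 -0.1520661   0.084     ] yaw -0.22090315036788627
yaw -0.2318790988642672 0.06803730459462413 [ 0.65474257 -0.17457463  0.06      ]
yaw -0.221304112739745 0.0680151040572659 [ 0.57160532 -0.15576691  0.06      ]
yaw -0.22426154633805317 0.16640053172214106 [ 0.57190476 -0.15549582  0.06      ]
yaw -0.22236763590281497 0.0855978258884762
yaw -0.22259338752287822 0.08487836788116103
```

```bash

python3 -m pendant '{"twist":[[0,0,0],[0,0,0],[0,0,0],[0,0,0],[0,0,0]],"delta_pos":[[0.16,-0.6,0.8],[0,0,1],[0,0,1],[0,0,0.9],[0,0,0]],"fingers":[1,0.4,0,0,0]}'
python3 -m pendant '{"twist":[[0,0,0],[0,0,0],[0,0,0],[0,0,0],[0,0,0]],"delta_pos":[[0,0,0.8],[0,0,0.7],[0,0,0],[0,0,0],[0,0,0]],"fingers":[0,0,0,-1,-1]}'
python3 -m pendant '{"twist":[[0,0,0],[0,0,0],[0,0,0]],"delta_pos":[[0,0,0],[0,0,0],[0,0,0]],"fingers":[-1,-1,-1]}'
```

```text
clock: 2.57
eef_pos: [0.5988, -0.1634, 0.1157]
tool_rot: [[0.975, -0.223, -0.007], [-0.223, -0.975, 0.003], [-0.008, -0.001, -1.0]]
ft_force: [-0.8, 0.5, -1.3]
gripper_width: 0.497
grasp_force: 0.0
clock: 2.98
eef_pos: [0.6023, -0.1638, 0.0773]
tool_rot: [[0.975, -0.222, 0.002], [-0.222, -0.975, -0.001], [0.002, 0.0, -1.0]]
ft_force: [2.6, 15.8, 6.7]
gripper_width: 0.229
grasp_force: 8.6
clock: 3.23
eef_pos: [0.6025, -0.1628, 0.0776]
tool_rot: [[0.975, -0.221, 0.003], [-0.221, -0.975, -0.0], [0.003, -0.0, -1.0]]
ft_force: [0.9, 5.6, 2.2]
gripper_width: 0.194
grasp_force: 59.6
```

```bash

python3 -m pendant '{"twist":[[0,0,0],[0,0,0],[0,0,0],[0,0,0],[0,0,0]],"delta_pos":[[0.3,0,0],[0.3,0,0],[0.2,0,0],[0.1,0,0],[0,0,0]],"fingers":[-1,-1,-1,-1,-1]}'
python3 -m pendant '{"twist":[[0,0,0],[0,0,0],[0,0,0]],"delta_pos":[[0.1,0,0],[0.06,0,0],[0,0,0]],"fingers":[-1,-1,-1]}'
```

```text
clock: 3.65
eef_pos: [0.6293, -0.1689, 0.0776]
tool_rot: [[0.975, -0.221, 0.003], [-0.221, -0.975, -0.0], [0.003, -0.0, -1.0]]
ft_force: [2.9, 4.1, 0.6]
gripper_width: 0.192
grasp_force: 59.5
clock: 3.9
eef_pos: [0.6313, -0.1693, 0.0775]
tool_rot: [[0.975, -0.221, -0.003], [-0.221, -0.975, 0.001], [-0.003, -0.001, -1.0]]
ft_force: [-11.8, 7.9, 8.6]
gripper_width: 0.194
grasp_force: 60.8
```

```bash

python3 -m pendant '{"twist":[[0,0,0],[0,0,0],[0,0,0]],"delta_pos":[[0.06,0,0],[0,0,0],[0,0,0]],"fingers":[-1,-1,-1]}'
python3 -m pendant '{"twist":[[0,0,0],[0,0,0],[0,0,0],[0,0,0],[0,0,0]],"delta_pos":[[0,0,0],[0,0,0],[0,0,0],[0,0,0],[0,0,-1]],"fingers":[0.2,0.2,0.2,0.2,0.2]}'
```

```text
clock: 4.15
eef_pos: [0.6314, -0.1693, 0.0775]
tool_rot: [[0.975, -0.221, -0.007], [-0.221, -0.975, 0.002], [-0.007, -0.001, -1.0]]
ft_force: [-20.7, 8.0, 14.0]
gripper_width: 0.201
grasp_force: 61.4
clock: 4.57
eef_pos: [0.6326, -0.1701, 0.1014]
tool_rot: [[0.975, -0.222, -0.007], [-0.222, -0.975, 0.002], [-0.007, -0.001, -1.0]]
ft_force: [-1.2, 0.2, -0.6]
gripper_width: 0.604
grasp_force: 0.0
```

```bash

python3 -m pendant '{"twist":[[0,0,0],[0,0,-1],[0,0,-1],[0,0,-1],[0,0,-1]],"delta_pos":[[0,0,-1],[0,0,-1],[0,0,-1],[0,0,-0.5],[0,0,0]],"fingers":[1,1,1,1,1]}' >/dev/null
python3 -m pendant '{"twist":[[0,0,-1],[0,0,-1],[0,0,-1],[0,0,-1],[0,0,-1]],"delta_pos":[[0,0,0],[0,0,0],[0,0,0],[0,0,0],[0,0,0]],"fingers":[1,1,1,1,1]}' >/dev/null
python3 -m pendant '{"twist":[[0,0,-1],[0,0,-1],[0,0,-1],[0,0,-1],[0,0,0]],"delta_pos":[[0,0,0],[0,0,0],[0,0,0],[0,0,0],[0,0,0]],"fingers":[1,1,1,1,1]}'
python3 -m pendant '{"twist":[[0,0,0],[0,0,0],[0,0,0],[0,0,0],[0,0,0]],"delta_pos":[[0.94,-0.89,0],[0.94,-0.89,0],[0.94,-0.89,0],[0.94,-0.89,0],[0.94,-0.89,0]],"fingers":[1,1,1,1,1]}' >/dev/null
python3 -m pendant '{"twist":[[0,0,0],[0,0,0],[0,0,0],[0,0,0],[0,0,0]],"delta_pos":[[0.94,-0.89,0],[0.94,-0.89,0],[0.94,-0.89,0],[0.7,-0.7,0],[0,0,0]],"fingers":[1,1,1,1,1]}'
python3 -m pendant '{"twist":[[0,0,0]],"delta_pos":[[0,0,0]],"fingers":[1]}'
python3 - <<'E'
from h import *
import pickle
f=grab_frame("wrist"); pickle.dump((f,sense()),open("w2.pkl","wb")); save("wrist2",cv2.convertScaleAbs(f["color"],alpha=1.6)); print(np.round(f["T"],3).tolist())
E
```

```text
clock: 5.82
eef_pos: [0.6346, -0.1707, 0.2106]
tool_rot: [[0.227, 0.974, 0.0], [0.974, -0.227, -0.0], [-0.0, 0.0, -1.0]]
ft_force: [0.2, 0.0, -0.6]
gripper_width: 0.996
grasp_force: 0.0
clock: 6.65
eef_pos: [0.4609, 0.1269, 0.2108]
tool_rot: [[0.233, 0.972, -0.0], [0.972, -0.233, 0.0], [0.0, -0.0, -1.0]]
ft_force: [0.0, -0.5, 0.1]
gripper_width: 1.001
grasp_force: 0.0
clock: 6.73
eef_pos: [0.4632, 0.1247, 0.2108]
tool_rot: [[0.233, 0.973, 0.001], [0.973, -0.233, -0.0], [0.0, 0.001, -1.0]]
ft_force: [0.2, -0.8, -0.7]
gripper_width: 0.999
grasp_force: 0.0
[[0.973, 0.224, 0.065, 0.48], [-0.233, 0.934, 0.271, 0.194], [0.0, -0.278, 0.961, 0.354], [0.0, 0.0, 0.0, 1.0]]
```

View pics/wrist2.png

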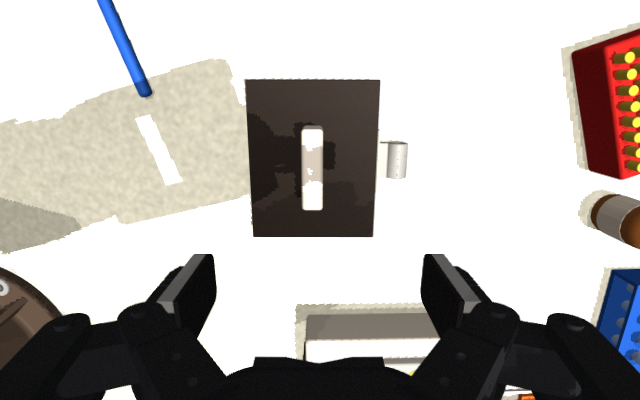

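The wrist view shows the dark hood roof with corners (246,80), (380,80), (373,236) and (254,236). The white handle spans (302..323, 127..210), and the knuckle is at (397,160) towards the tool's +y.

```bash
cat > hood.py <<'E'
E
python3 - <<'E'
from h import *
import pickle
f,s=pickle.load(open("w2.pkl","rb"))
P=lambda u,v,z: onz(f,u,v,z)
g=f["color"].astype(int)
dark=(g.max(2)<60).astype(np.uint8); dark[245:]=0; dark[:,:235]=0; dark[:,395:]=0
c=max(cv2.findContours(dark,cv2.RETR_EXTERNAL,cv2.CHAIN_APPROX_NONE)[0],key=cv2.contourArea)
q=cv2.approxPolyDP(c,8,True)[:,0]; print(q.tolist())
q=np.array([[246,80],[380,80],[373,236],[254,236]])
D=[P(*p,.03) for p in q]; print("roof",np.mean(D,0),[np.linalg.norm(D[i]-D[i-1]).round(4) for i in range(4)])
for i,j in((0,3),(1,2)): y=D[i]-D[j]; print("yaw",np.arctan2(-y[0],y[1]))
for i,j in((1,0),(2,3)): y=D[i]-D[j]; print("yaw",np.arctan2(y[1],y[0]))
H=[P(*p,.068) for p in((302,128),(323,128),(322.5,210),(302.5,210))]; print("handle",np.mean(H,0),[np.linalg.norm(H[i]-H[i-1]).round(4) for i in range(4)])
R=np.array(s["tool_rot"]); d=np.array([*np.mean(H,0)[:2],.055-.019+.004])-s["eef_pos"]; print("delta tool",R.T@d, R.T@d/.03, s["eef_pos"])
E
```

```text
[[246, 80], [254, 236], [371, 236], [379, 80]]
roof [0.46122436 0.13643    0.03      ] [np.float64(0.1482), np.float64(0.1184), np.float64(0.1481), np.float64(0.1187)]
yaw -0.23652814783864418
yaw -0.2345628421286472
yaw -0.23533711559486284
yaw -0.23480652271596517
handle [0.46127452 0.13704649 0.068     ] [np.float64(0.0695), np.float64(0.0169), np.float64(0.0695), np.float64(0.0172)]
delta tool [ 0.01221631 -0.00568506  0.1706643 ] [ 0.40721047 -0.18950203  5.68880983] [0.46377433 0.12386077 0.21066853]
```

```bash

python3 -m pendant '{"twist":[[0,0,0],[0,0,0],[0,0,0],[0,0,0],[0,0,0]],"delta_pos":[[0.41,-0.19,0.8],[0,0,1],[0,0,1],[0,0,1],[0,0,0]],"fingers":[1,0.5,0.2,0.2,0.2]}'
python3 -m pendant '{"twist":[[0,0,0],[0,0,0],[0,0,0],[0,0,0],[0,0,0]],"delta_pos":[[0,0,0.9],[0,0,0.7],[0,0,0.2],[0,0,0],[0,0,0]],"fingers":[0.2,0.2,0,-0.3,-0.3]}'
python3 -m pendant '{"twist":[[0,0,0],[0,0,0],[0,0,0],[0,0,0],[0,0,0]],"delta_pos":[[0,0,0],[0,0,0],[0,0,0],[0,0,0],[0,0,0]],"fingers":[-1,-1,-1,-1,-1]}'
```

```text
clock: 7.2
eef_pos: [0.4597, 0.1356, 0.0922]
tool_rot: [[0.235, 0.972, -0.007], [0.972, -0.235, -0.001], [-0.003, -0.006, -1.0]]
ft_force: [-0.4, -0.1, -0.7]
gripper_width: 0.598
grasp_force: 0.0
clock: 7.62
eef_pos: [0.4616, 0.1366, 0.0433]
tool_rot: [[0.233, 0.972, 0.001], [0.972, -0.233, 0.0], [0.0, 0.001, -1.0]]
ft_force: [0.2, 0.3, 0.4]
gripper_width: 0.347
grasp_force: 0.0
clock: 8.03
eef_pos: [0.4616, 0.1369, 0.0439]
tool_rot: [[0.232, 0.973, 0.003], [0.973, -0.232, 0.0], [0.001, 0.002, -1.0]]
ft_force: [0.6, -1.9, 8.6]
gripper_width: 0.197
grasp_force: 59.4
```

```bash

python3 -m pendant '{"twist":[[0,0,0],[0,0,0],[0,0,0],[0,0,0],[0,0,0]],"delta_pos":[[0,0,-0.3],[0,0,-0.6],[0,0,-0.8],[0,0,-0.8],[0,0,-0.8]],"fingers":[-1,-1,-1,-1,-1]}'
python3 -m pendant '{"twist":[[0,0,0],[0,0,0],[0,0,0],[0,0,0],[0,0,0]],"delta_pos":[[0,0,-0.8],[0,0,-0.8],[0,0,-0.5],[0,0,-0.2],[0,0,0]],"fingers":[-1,-1,-1,-1,-1]}'
```

```text
clock: 8.45
eef_pos: [0.4605, 0.1369, 0.1435]
tool_rot: [[0.232, 0.973, 0.001], [0.973, -0.232, -0.0], [0.0, 0.001, -1.0]]
ft_force: [1.0, 0.3, -3.2]
gripper_width: 0.197
grasp_force: 58.9
clock: 8.87
eef_pos: [0.461, 0.137, 0.2121]
tool_rot: [[0.232, 0.973, 0.003], [0.973, -0.232, 0.0], [0.001, 0.003, -1.0]]
ft_force: [0.8, 0.6, -2.2]
gripper_width: 0.197
grasp_force: 59.1
```

```bash

python3 -m pendant '{"twist":[[0,0,-0.1],[0,0,0],[0,0,0],[0,0,0],[0,0,0]],"delta_pos":[[-0.4,0.12,0],[-0.8,0.24,0],[-0.9,0.27,0],[-0.9,0.27,0],[-0.9,0.27,0]],"fingers":[-1,-1,-1,-1,-1]}' >/dev/null
python3 -m pendant '{"twist":[[0,0,0],[0,0,0],[0,0,0],[0,0,0],[0,0,0]],"delta_pos":[[-0.9,0.27,0],[-0.9,0.27,0],[-0.9,0.27,0],[-0.9,0.27,0],[-0.7,0.2,0]],"fingers":[-1,-1,-1,-1,-1]}' >/dev/null
python3 -m pendant '{"twist":[[0,0,0],[0,0,0],[0,0,0],[0,0,0],[0,0,0]],"delta_pos":[[-0.4,0.1,0.5],[0,0,0.5],[0,0,0.5],[0,0,0],[0,0,0]],"fingers":[-1,-1,-1,-1,-1]}'
python3 - <<'E'
from h import *
import pickle
f=grab_frame("wrist"); pickle.dump((f,sense()),open("w3.pkl","wb")); save("wrist3",cv2.convertScaleAbs(f["color"],alpha=1.8))
E
```

```text
clock: 10.12
eef_pos: [0.4779, -0.1314, 0.1644]
tool_rot: [[0.22, 0.975, -0.003], [0.975, -0.22, 0.001], [0.0, -0.003, -1.0]]
ft_force: [0.4, 0.2, -2.9]
gripper_width: 0.196
grasp_force: 58.9
```

View pics/wrist3.png

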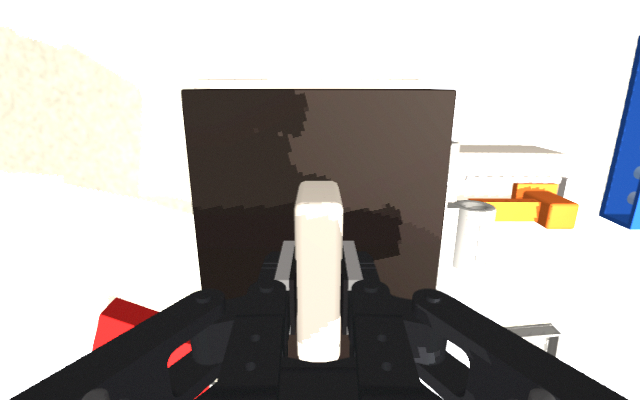

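The wrist view shows the hood held level, with its knuckle at about (475,237). The lock is at its end stop at (545,208). Next I look closer without the brightening.

```bash
python3 - <<'E'
from h import *
import pickle
f,s=pickle.load(open("w3.pkl","rb"))
save("crop3",cv2.resize(f["color"][140:290,430:590],(640,600),interpolation=cv2.INTER_CUBIC))
R=np.array(s["tool_rot"]); t=np.array(s["eef_pos"]);X=R[:,1];Y=R[:,0]
hp=lambda x,y,z: np.array([*(t[:2]+x*X[:2]+y*Y[:2]),t[2]-.0439+z])
for y in(17,-17): print("hood hole proj",proj(f,hp(.082,y/1e3,.012)), proj(f,hp(.082,y/1e3,.023)))
H=np.array([.555,-.1518,.084]);y=np.array([.2207,.9753,0])
for k in(46,22,-22,-46): print("shaker",k,proj(f,H+y*k/1e3))
E
```

```text
hood hole proj [475.5149875  204.29339685] [484.92717759 210.93793748]
hood hole proj [467.65921821 263.033492  ] [476.07535639 272.66126985]
shaker 46 [443.42716806 142.35362539]
shaker 22 [439.91611462 178.94208029]
shaker -22 [433.70622654 240.87550219]
shaker -46 [430.4590187 271.9970978]
```

View pics/crop3.png

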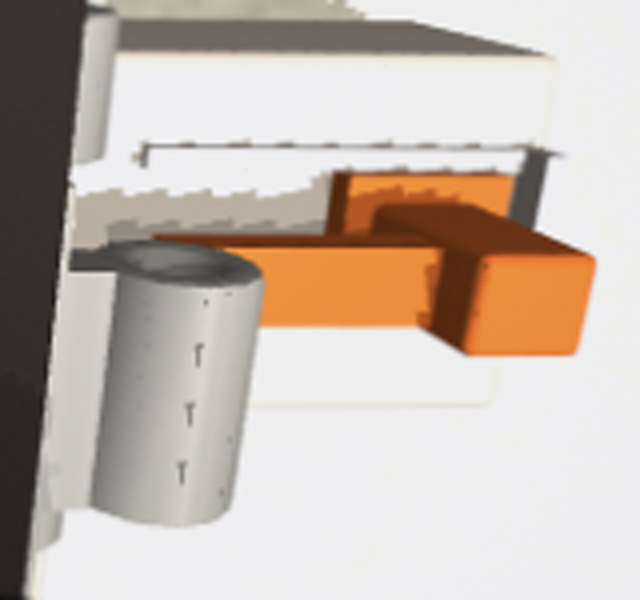

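```bash

python3 -m pendant '{"twist":[[0,0,0],[0,0,0],[0,0,0],[0,0,0],[0,0,0]],"delta_pos":[[-0.1,-0.08,0],[0,0,0.5],[0,0,0.5],[0,0,0.4],[0,0,0]],"fingers":[-1,-1,-1,-1,-1]}' >/dev/null
python3 -m pendant '{"twist":[[0,0,0],[0,0,0],[0,0,0]],"delta_pos":[[0,0,0.1],[0,0,0.07],[0,0,0]],"fingers":[-1,-1,-1]}'
python3 - <<'E'
from h import *
import pickle
f=grab_frame("wrist"); g=grab_frame("scene"); pickle.dump((f,sense(),g),open("w4.pkl","wb"))
a=cv2.resize(f["color"][130:290,420:560],(525,600),interpolation=cv2.INTER_CUBIC)
b=cv2.resize(g["color"][190:280,225:285],(275,412),interpolation=cv2.INTER_CUBIC)
c=np.zeros((600,800,3),np.uint8); c[:,:525]=a; c[:412,525:]=cv2.convertScaleAbs(b,alpha=1.4); save("crop4",c)
E
```

```text
clock: 10.83
eef_pos: [0.4757, -0.1341, 0.1187]
tool_rot: [[0.22, 0.975, 0.001], [0.975, -0.22, -0.0], [-0.0, 0.001, -1.0]]
ft_force: [0.0, -0.3, -1.9]
gripper_width: 0.197
grasp_force: 59.0
```

View pics/crop4.png

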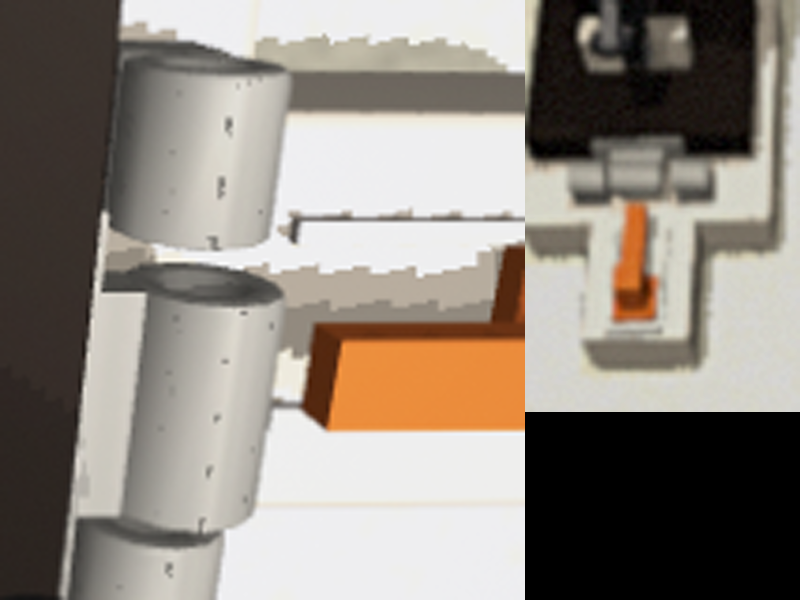

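The wrist crop shows the hood knuckle at crop (195,400) sitting between the shaker's knuckles at (195,150) and (150,570). The lock's tongue is clear at (310,370). The scene inset agrees. Next I check the residual offset from the silhouette edges.

```bash
cat > chk.py <<'E'
from h import *
import pickle,sys
f,s,_=pickle.load(open(sys.argv[1],"rb"))
R=np.array(s["tool_rot"]); t=np.array(s["eef_pos"]);X=R[:,1];Y=R[:,0]
hc=t+.082*X; hc[2]=t[2]-.0439+.012
H=np.array([.555,-.1518,.084]);y=np.array([.2207,.9753,0])
print("hood axis",hc,"target",H,"diff in shaker x,y",(hc-H)@[.9753,-.2207,0],(hc-H)@y,"z",hc[2]-.084)
C=np.array(f["T"])[:3,3]
g=cv2.GaussianBlur(f["color"],(0,0),0.8).astype(float).sum(2)/3
def edge(c,a,k,sgn):
    p=c+a*k; v=p-C; v-=a*(v@a); D=np.linalg.norm(v); n=np.cross(a,v/D); n*=np.sign(n@X)*sgn
    q=p+11e-3*(n*np.sqrt(1-(11e-3/D)**2)-v/D*(11e-3/D)); return proj(f,q)
for nm,c,a,ks in(("L",H,y,(.028,.032,.036)),("hood",hc,Y,(.008,.004,0,-.004)),("R",H,y,(-.03,-.034))):
    for k in ks:
        u,v=edge(c,a,k,1); r=int(round(v)); row=g[r-1:r+2].mean(0); x0=int(u)-7
        d=np.gradient(row)[x0:x0+15]; print(nm,k,"pred",u.round(1),r,"row:",row[x0:x0+15].astype(int).tolist(),x0)
E
python3 chk.py w4.pkl
```

```text
hood axis [ 0.55567    -0.15212602  0.08686067] target [ 0.555  -0.1518  0.084 ] diff in shaker x,y 0.0007254021538633125 -0.00017009438593605346 z 0.002860668628421159
L 0.028 pred 495.4 184 row: [184, 179, 173, 166, 174, 205, 231, 238, 238, 235, 235, 235, 237, 238, 239] 488
L 0.032 pred 496.5 177 row: [186, 182, 175, 169, 178, 207, 231, 239, 239, 239, 239, 239, 239, 239, 239] 489
L 0.036 pred 497.6 169 row: [189, 185, 178, 172, 178, 206, 231, 238, 239, 239, 239, 239, 239, 239, 239] 490
hood 0.008 pred 493.9 223 row: [197, 195, 191, 188, 184, 180, 174, 168, 172, 181, 187, 177, 152, 142, 142] 486
hood 0.004 pred 492.8 230 row: [196, 194, 190, 186, 183, 178, 173, 175, 196, 221, 230, 231, 231, 231, 229] 485
hood 0 pred 491.8 237 row: [195, 193, 189, 185, 181, 176, 167, 153, 144, 145, 151, 164, 175, 178, 176] 484
hood -0.004 pred 490.7 244 row: [193, 191, 188, 184, 180, 175, 168, 170, 189, 217, 233, 238, 238, 238, 238] 483
R -0.03 pred 480.4 285 row: [190, 187, 180, 175, 182, 208, 231, 238, 238, 238, 238, 238, 238, 238, 238] 473
R -0.034 pred 479.4 291 row: [189, 185, 179, 173, 178, 204, 229, 238, 238, 238, 238, 238, 238, 238, 238] 472
```

```bash

python3 -m pendant '{"twist":[[0,0,0],[0,0,0],[0,0,0],[0,0,0]],"delta_pos":[[0,-0.075,0],[0,0,0.05],[0,0,0.045],[0,0,0]],"fingers":[-1,-1,-1,-1]}'
python3 -m pendant '{"twist":[[0,0,0],[0,0,0],[0,0,0]],"delta_pos":[[0,0,0],[0,0,0],[0,0,0]],"fingers":[-1,-1,-1]}'
python3 - <<'E'
from h import *
import pickle
f=grab_frame("wrist"); pickle.dump((f,sense(),0),open("w5.pkl","wb"))
c=cv2.resize(f["color"][80:310,170:530],(792,506),interpolation=cv2.INTER_CUBIC); save("crop5",c)
E
python3 chk.py w5.pkl
```

```text
clock: 11.27
eef_pos: [0.4732, -0.1335, 0.1152]
tool_rot: [[0.22, 0.975, -0.0], [0.975, -0.22, -0.0], [-0.0, -0.0, -1.0]]
ft_force: [0.2, 0.0, -2.2]
gripper_width: 0.195
grasp_force: 59.0
clock: 11.52
eef_pos: [0.4733, -0.1335, 0.1153]
tool_rot: [[0.22, 0.975, 0.0], [0.975, -0.22, -0.0], [-0.0, 0.0, -1.0]]
ft_force: [0.1, -0.1, -2.4]
gripper_width: 0.196
grasp_force: 59.0
hood axis [ 0.55328966 -0.15156707  0.08344487] target [ 0.555  -0.1518  0.084 ] diff in shaker x,y -0.001719500838849088 -0.00015029066106217177 z -0.0005551257278621768
L 0.028 pred 503.3 186 row: [185, 180, 172, 167, 178, 211, 233, 237, 234, 228, 226, 233, 237, 238, 238] 496
L 0.032 pred 504.5 178 row: [187, 183, 176, 170, 178, 209, 232, 238, 239, 239, 239, 239, 239, 239, 239] 497
L 0.036 pred 505.7 171 row: [188, 185, 179, 171, 178, 209, 232, 238, 239, 239, 239, 239, 239, 239, 239] 498
hood 0.008 pred 493.9 223 row: [197, 195, 191, 188, 184, 180, 172, 159, 147, 139, 137, 137, 139, 140, 140] 486
hood 0.004 pred 492.8 230 row: [196, 194, 190, 186, 183, 178, 173, 175, 196, 221, 230, 231, 231, 231, 231] 485
hood 0 pred 491.8 237 row: [195, 193, 189, 185, 181, 176, 171, 174, 199, 225, 234, 235, 230, 221, 211] 484
hood -0.004 pred 490.7 244 row: [193, 191, 187, 184, 180, 175, 170, 178, 206, 228, 226, 209, 181, 141, 121] 483
R -0.03 pred 487.4 288 row: [190, 187, 182, 175, 182, 210, 232, 238, 238, 238, 238, 238, 238, 238, 238] 480
R -0.034 pred 486.4 294 row: [189, 186, 180, 173, 178, 208, 231, 238, 238, 238, 238, 238, 238, 238, 238] 479
```

View pics/crop5.png

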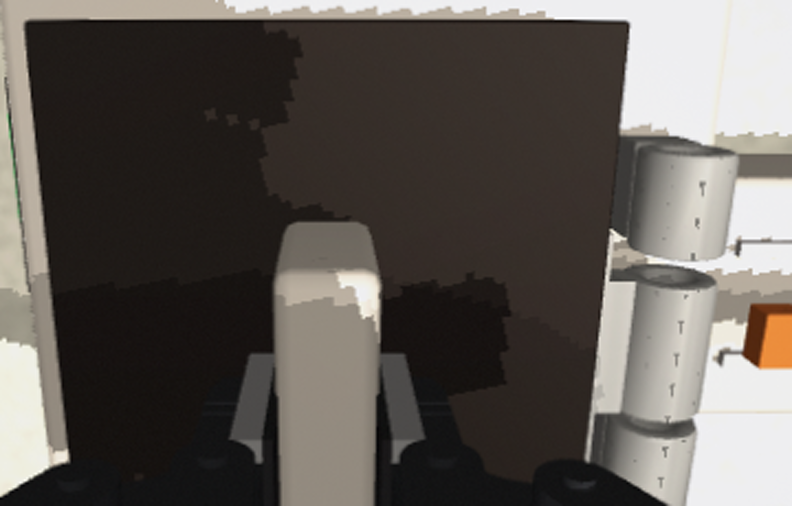

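The crop shows the three knuckles collinear, with edges agreeing to about 0.2 mm in x after the silhouette correction. The hood is level and the tongue is clear. It sits about 0.5 mm low, so I trim that and hand in.

```bash

python3 -m pendant '{"twist":[[0,0,0],[0,0,0],[0,0,0],[0,0,0],[0,0,0]],"delta_pos":[[0,0,-0.02],[0,0,0],[0,0,0],[0,0,0],[0,0,0]],"fingers":[-1,-1,-1,-1,-1]}'
python3 -c "
from rig import *
print(close_job())"
```

```text
clock: 11.98
eef_pos: [0.4733, -0.1335, 0.1159]
tool_rot: [[0.22, 0.975, -0.0], [0.975, -0.22, -0.0], [-0.0, 0.0, -1.0]]
ft_force: [0.1, -0.2, -2.1]
gripper_width: 0.196
grasp_force: 59.0
the job is handed in; nothing more can be done
None
```

I slid the transport lock to its end stop, and the gripper alone now holds the hood level with its knuckle between the shaker's two. By my measurements the holes line up to about 0.2 mm front to back; height and sideways centring come from calculated positions. I handed the job in at 12 s, and the hand-in gave no verdict.

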